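# Preset a gate valve through its handwheel backlash

## Robot

A 6-joint arm with a two-finger parallel gripper is mounted at the origin on a cart in front of the work surface, level with it; the furniture and walls round the work are solid. World frame = base frame: x ahead of the robot, y to its left, z up, the work surface at z = 0. Lengths are in m, angles in rad, forces in N, time in s.
With the tool pointing down it reaches from about 0.35 to 0.875 m from the base axis. Payload 4.2 kg.
Tool frame: the origin (TCP) lies between the finger pads; the fingertips stand 14 mm ahead of it and the grasp point (between the pads) lies 5 mm behind it; z points along the fingers, x is the direction in which the jaws open and shut, and the axes are right-handed (so a half turn about z gives the same grasp; the last joint's range is limited). The gripper opens to 85 mm and grips with 20 to 120 N. Pads are 22 mm wide; open, the fingers measure 114 mm over their backs; the gripper's body (76 mm by 85 mm) begins 54 mm behind the grasp point. The pads swing forward as they close: fully open they stand 13 mm farther back than shut.
Start: joints at [1.499, 0.385, 0.008, 0, -1.194, -0.259], TCP at [0.203, 0.591, 0.245] pointing down, gripper open.
Joint ranges: [-3.14, 3.14], [-1.21, 2.06], [-1.07, 1.41], [-3.16, 2.05], [-2.99, -0.16], [-3.1, 3.1]. Speed limits (rad/s): [2.79, 2.79, 3.14, 3.14, 3.14, 3.14].

## Interface

Orientations are given as a rotation vector (axis times angle).
In Python, from bench import r gives the robot as it stands.
- The arm moves only by the tool send_rows, never from a script. Its argument "targets" is a list of rows, each a list of 6 numbers: the shift along the world's x, y, z in m, then the turn, a rotation vector about the world's x, y, z in degrees. In form: [[x, y, z, rx, ry, rz], ...]. A call has 1 to 10 rows; each row is the pose to reach, as a shift and turn from the pose commanded when the call began; what a row does not reach only later rows make up. A row lasts 1/8 s, in which the tool goes at most 62.5 mm and 10.7 degrees, less where a joint would pass 70% of its speed; a pose out of reach is approached as far as the arm can. A call with a gripper value outside its range is refused whole. "grip" is the closure, from -1 (fully open) to 1 (shut), set as the call begins (left out, the last holds). The fingers move at their own pace and stop on an object; "squeeze" is the grip in N (left out, the last holds). Time passes only in rows, so rows that repeat a pose let the fingers close. It gives the time, the measured TCP pose, the force and the opening at its end, in the units of the state.
- r.sense(): the state, without advancing time (a new reading comes with each control period).
- r.grab_frame(name): name is "scene" or "top"; returns the picture (400x640x3 uint8, red, green, blue); there is no depth.
- r.calibration(name): a dict with "intrinsics" (3x3 intrinsics, pixels), "pose" (4x4, takes a point from camera to world coordinates). Camera axes: x right, y up, looking along -z (the intrinsics and any distortion apply to the point x, -y, -z); pixel columns grow to the right and rows downward; lengths in m; the calibration is good to about 2 mm. A picture is of the moment at which its call begins. calibration takes no time and is no camera call.
- r.finish_job(): hands the job in, once; it reports no verdict.
Trained networks look in the newest picture that a camera, given by its name, has taken for a name from the list of things; names that differ only in an ending like _2 or _b are one class to them, and where a whole thing is asked for, a point or a joint stands for the part that bears it (a point fixed in the world has none). Each returns a list of dicts, best first, with "confidence" (0 to 1); they miss things now and then, are a little off and sometimes report something else, mostly with a low value. They report only what shows in the picture. A call takes as long as a camera call.
- r.regions_of(label, camera): "region" (400x640 bool, what is visible of it) and "extent" ([left, top, right, bottom] in pixels, round what is visible of it).
The state is a dict: "time_s": time; "q": joint angles; "joint_velocities": joint speeds; "joint_torque": joint torques, N m; "tcp_pos": TCP position; "ee_rot": TCP orientation; "force": force on the tool from outside, world axes, zero at the start; "torque": the same for the moment, N m; "opening": finger opening in m.
Only numpy, scipy, OpenCV 4.12 (cv2) and the standard library are available. Lean on these libraries where they do the work, as an engineer would, in place of code of your own. Each camera call takes 0.05 s, during which the arm holds its last target. There are 200 camera calls.

## Task

Two bench-mounted cooling-water valves stand in front of you. Open the larger one by turning its handwheel counterclockwise: the wheel first turns loosely without moving the stem, so take up that slack and go on until the pointer on the stem stands at the long middle mark of its dial, coming up to the mark from the closed side without running past it. Then let go of the wheel, and leave the smaller valve as it is.

Things in the scene. Friction and masses are not known exactly. Their poses are not given: they have to be found in the camera images.
- gate_grip (a point): Centre of the larger valve's round dark steel handwheel, on its vertical axis, half-way up the rim, 106 mm above the bench. Wheel 56 mm across, rim 12 mm high, nut up to 117 mm; grip across the rim from above at any yaw. Below: pointer (top 70 mm above the bench) over a white dial 144 mm across, metal body with level pipe along y, fixed to the bench. Axes: z up, -x to the middle mark.
- gate_stem (a joint): Angle of the larger valve's stem with its black pointer (64 mm long), rad, growing counterclockwise from above. 0: closed, at the first dial mark; marks every 10 degrees to 80; the long broad middle mark, on the robot's side, is at 0.698. Starts at 0 to 0.25, end stop 1.4; dry friction 0.25 N m, stays where it is left.
- gate_wheel (a joint): Larger valve's handwheel angle relative to its stem (free play), rad, growing counterclockwise from above, 0 to 0.60, nearly free (0.03 N m). At 0.60 the slack is taken up and turning on carries the stem one to one. Starts at 0.02 to 0.42; slack and stem together need 0.6 to 1.3 rad of wheel turn, within one grasp.
- small_tip (a point): Tip of the smaller valve's black pointer, 46 mm from that valve's axis and 70 mm above the bench. This valve looks alike but is 0.72 times the size in plan (handwheel 40 mm, dial 104 mm across, same heights), fixed to the bench to the left or right of the larger one, axes at least 240 mm apart; it is to be left alone.

How it is judged:
By the outcome, as a careful person would: the job done as asked, in the order asked, and still so for the second after the job is handed in, with the robot touching nothing.
It also fails if it takes over 32 s, if anything falls off the work surface, if the arm or the gripper's body presses on something with over 40 N, if the wrist force passes 120 N, or if a joint passes its speed limit or range.

## Working session

There is one attempt and no reset: what is moved stays moved. The work goes in short steps, Python scripts to look and compute and a tool call to move; the robot and the scene stay as the last step left them, time stands still between calls to the robot, and variables do not carry over. Pictures are saved under pics/ and viewed, about 8 in all and at most 12, crops included, and the job is handed in when it is done.

Besides the shell and the picture viewer there is one more tool, called after "Call:" as name(argument=value, ...), one argument or row to a line, values as JSON. send_rows: Moves the arm, as the interface text tells. Its arguments: {"type":"object","properties":{"targets":{"type":"array"},"grip":{"type":"number"},"squeeze":{"type":"number"}},"required":["targets"]}

```bash
mkdir -p pics; ls; python3 - <<'E'
from bench import r
import cv2,numpy as np
s=r.sense();print(s)
for n in("scene","top"):
    f=r.grab_frame(n);cv2.imwrite(f"pics/{n}0.png",f[:,:,::-1]);c=r.calibration(n);print(n,c)
    for l in("gate_grip","gate_stem","gate_wheel","small_tip"):
        print(l,[(d["extent"],round(d["confidence"],2)) for d in r.regions_of(l,n)])
a=[cv2.imread(f"pics/{n}0.png") for n in("scene","top")]
E
```

```text
pics
{'time_s': 0.0, 'q': array([ 1.49860937e+00,  3.85594042e-01,  6.61155348e-03, -5.08472789e-04,
       -1.19396294e+00, -2.58579598e-01]), 'joint_velocities': array([ 1.73336073e-03, -2.79952162e-04,  1.78374826e-04,  6.89762815e-04,
       -5.54334460e-05, -2.05412138e-03]), 'joint_torque': array([-1.14790731e-03, -3.92286909e+01,  1.88401723e+01,  4.18622777e+00,
       -4.69970342e-03, -3.05075709e-06]), 'tcp_pos': array([0.20279104, 0.5906063 , 0.24419191]), 'ee_rot': array([ 1.82416533e+00, -2.55560552e+00,  2.12386316e-03]), 'force': array([ 0.3311249 ,  0.07311789, -0.56972245]), 'torque': array([-0.01826519, -0.05360837, -0.00894827]), 'opening': 0.08538027722450782}
scene {'intrinsics': array([[426.72757094,   0.        , 316.14765235],
       [  0.        , 426.72757094, 191.4767012 ],
       [  0.        ,   0.        ,   1.        ]]), 'pose': array([[ 0.88278495,  0.30944883, -0.35345744,  0.14881666],
       [-0.46968561,  0.59625571, -0.65105649, -0.60625836],
       [ 0.00928235,  0.74075674,  0.67170923,  0.79226745],
       [ 0.        ,  0.        ,  0.       
[... 177 characters left out ...]
52.5, 383.4, 281.5], 0.47)]
small_tip [([349.0, 256.3, 381.8, 282.6], 0.77)]
top {'intrinsics': array([[434.18025024,   0.        , 313.99557432],
       [  0.        , 434.18025024, 198.59873314],
       [  0.        ,   0.        ,   1.        ]]), 'pose': array([[ 0.02609328,  0.99571871, -0.08867575,  0.41954457],
       [-0.99963874,  0.02541803, -0.00873575,  0.02142337],
       [-0.00644439,  0.08887166,  0.99602224,  1.13313731],
       [ 0.        ,  0.        ,  0.        ,  1.        ]])}
gate_grip [([244.2, 180.8, 310.5, 233.9], 0.85)]
gate_stem [([265.6, 196.6, 291.3, 219.9], 0.59)]
gate_wheel [([262.9, 192.2, 286.2, 216.9], 0.98)]
small_tip [([392.5, 192.8, 409.9, 218.8], 0.6)]
```

View pics/top0.png

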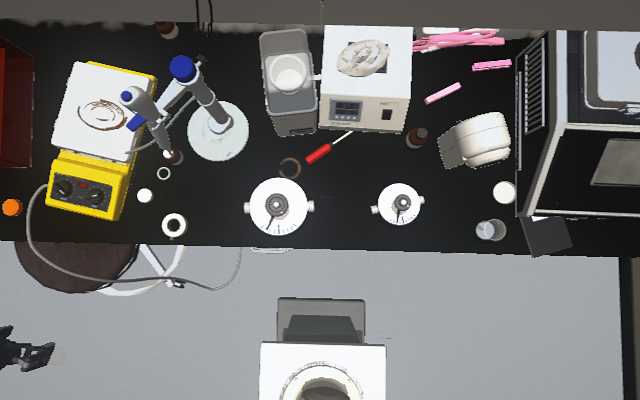

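View pics/scene0.png

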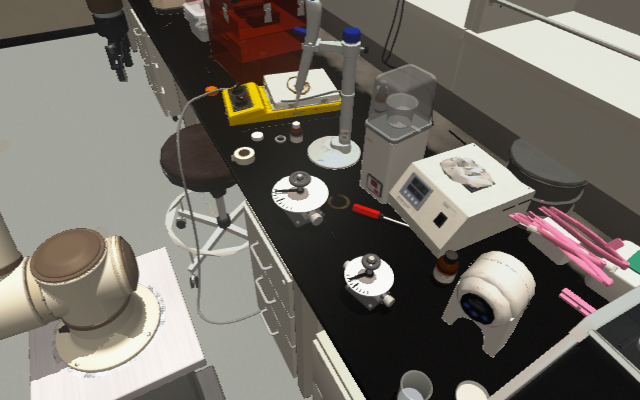

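The larger valve is the left one (top image about (275,205), scene about (300,182)). The smaller one is at (402,204) in top. Next I'll work out the wheel's position and look closely at the dial.

```bash
cat > h.py <<'E'
from bench import r
import cv2,numpy as np
def ray(n,uv):
    c=r.calibration(n);K=c["intrinsics"];P=c["pose"]
    p=np.linalg.inv(K)@[uv[0],uv[1],1];d=P[:3,:3]@[p[0],-p[1],-p[2]];return P[:3,3],d
def at(n,uv,z):
    o,d=ray(n,uv);return o+d*(z-o[2])/d[2]
def px(n,X):
    c=r.calibration(n);P=c["pose"];p=P[:3,:3].T@(np.asarray(X)-P[:3,3]);K=c["intrinsics"]
    return np.array([K[0,2]-K[0,0]*p[0]/p[2],K[1,2]+K[1,1]*p[1]/p[2]])
def crop(n,f,c,w,k,out):
    x,y=int(c[0]-w/2),int(c[1]-w/2)
    cv2.imwrite(out,cv2.resize(f[y:y+w,x:x+w,::-1],None,fx=k,fy=k,interpolation=cv2.INTER_CUBIC));return x,y
E
python3 - <<'E'
from h import *
f={n:r.grab_frame(n) for n in("top","scene")}
for n in f:
    d=r.regions_of("gate_wheel",n)[0];v,u=np.nonzero(d["region"]);e=d["extent"]
    print(n,"mean",u.mean(),v.mean(),at(n,(u.mean(),v.mean()),.108),at(n,((e[0]+e[2])/2,(e[1]+e[3])/2),.106))
    # white dial: bright pixels near
    c=px(n,at(n,(u.mean(),v.mean()),.108));
    g=f[n].min(2)>150
    m=np.zeros_like(g);y,x=int(c[1]),int(c[0]);m[y-50:y+55,x-50:x+50]=1
    k,L,st,ce=cv2.connectedComponentsWithStats((g&m).astype(np.uint8))
    for i in range(1,k):
        if st[i,4]>100:print(st[i])
a=f["top"][160:250,230:320,::-1];b=f["scene"][150:240,260:350,::-1]
cv2.imwrite("pics/c1.png",np.vstack([cv2.resize(np.hstack([a,b]),None,fx=4.4,fy=4.4,interpolation=cv2.INTER_CUBIC)]))
E
```

```text
top mean 275.652278177458 204.4052757793765 [0.49468842 0.12086335 0.108     ] [0.49506064 0.11738712 0.106     ]
[ 244  178   70   57 2303]
[ 225  247  100   12 1038]
scene mean 299.7942238267148 178.67870036101084 [0.49514415 0.11706312 0.108     ] [0.49927626 0.12069367 0.106     ]
[308 136  41  32 929]
[ 272  176   57   36 1160]
```

View pics/c1.png

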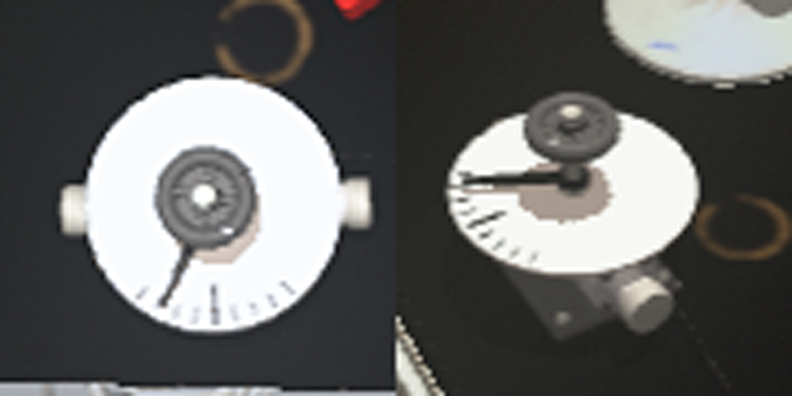

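```bash
cat >> h.py <<'E'
def dial(n,f,c0,w=45):
    g=(f.min(2)>120).astype(np.uint8);m=np.zeros_like(g);cv2.circle(m,(int(c0[0]),int(c0[1])),w,1,-1)
    g=cv2.morphologyEx(g*m,cv2.MORPH_CLOSE,np.ones((5,5)));g=cv2.morphologyEx(g,cv2.MORPH_OPEN,cv2.getStructuringElement(2,(17,17)))
    cs=cv2.findContours(g,0,1)[0];h=cv2.convexHull(max(cs,key=cv2.contourArea));return cv2.fitEllipse(h)
def tri(a,b):
    (o,d),(p,e)=ray("top",a),ray("scene",b)
    s=np.linalg.lstsq(np.stack([d,-e],1),p-o,rcond=None)[0];A=o+d*s[0];B=p+e*s[1];return (A+B)/2,np.linalg.norm(A-B)
E
python3 - <<'E'
from h import *
f={n:r.grab_frame(n) for n in("top","scene")}
a=dial("top",f["top"],(278,207));b=dial("scene",f["scene"],(300,194));print(a,b,tri(a[0],b[0]))
print("wheel rim/nut",tri((230+204/4.4,160+196/4.4),(260+(571-396)/4.4,150+112/4.4)))
t=lambda x,y:np.array((230+x/4.4,160+y/4.4))
c=tri(a[0],b[0])[0]
for z in(.058,.064):
    print(z,at("top",a[0],z)[:2],at("scene",b[0],z)[:2])
C=at("top",a[0],.06);tip=at("top",t(164,304),.068);mi=at("top",t(214,318),.06)
print(tip-C,np.hypot(*(tip-C)[:2]),mi-C)
an=lambda v:np.degrees(np.arctan2(-v[1],-v[0]))
print("pointer deg rel -x (ccw+)",an(tip-C),"mark",an(mi-C))
E
```

```text
((277.9556579589844, 206.0481414794922), (57.19403076171875, 60.31014633178711), 81.8379135131836) ((299.8428955078125, 193.3386993408203), (37.32231140136719, 56.8980598449707), 89.2603530883789) (array([0.49502046, 0.11972555, 0.05681738]), np.float64(0.0011544974336221698))
wheel rim/nut (array([0.49455859, 0.11781772, 0.11797853]), np.float64(0.0019457045728886273))
0.058 [0.49441061 0.1198522 ] [0.49499645 0.11833705]
0.064 [0.49399281 0.1193029 ] [0.49216767 0.11241609]
[-0.05777597  0.02354621  0.008     ] 0.06238980103146166 [-0.06474347 -0.00384856  0.        ]
pointer deg rel -x (ccw+) -22.173024200029392 mark 3.401838167613791
```

Call:
send_rows(
  targets=[
    [0.029,-0.047,0,0,0,-5],
    [0.058,-0.094,0,0,0,-10],
    [0.088,-0.142,0,0,0,-15],
    [0.117,-0.189,0,0,0,-20],
    [0.146,-0.236,0,0,0,-25],
    [0.175,-0.283,0,0,0,-30],
    [0.204,-0.33,0,0,0,-35],
    [0.234,-0.378,0,0,0,-40],
    [0.263,-0.425,0,0,0,-45],
    [0.292,-0.472,0,0,0,-50],
  ],
  grip=-1,
)

```text
time_s: 2.05
tcp_pos: [0.4958, 0.1175, 0.2457]
ee_rot: [-0.57, 3.088, 0.0]
force: [0.7, 1.1, -0.4]
opening: 0.0859
```

Call:
send_rows(
  targets=[
    [0,0,-0.02,0,0,0],
    [0,0,-0.05,0,0,0],
    [0,0,-0.05,0,0,0],
  ],
)

```text
time_s: 2.42
tcp_pos: [0.4937, 0.1182, 0.1935]
ee_rot: [0.572, -3.084, 0.002]
force: [0.2, -0.5, 0.1]
opening: 0.085
```

```bash
python3 - <<'E'
from h import *
from scipy.spatial.transform import Rotation as R
s=r.sense();print(s["time_s"],s["q"],s["tcp_pos"],R.from_rotvec(s["ee_rot"]).as_matrix())
a=r.grab_frame("top")[140:260,210:330,::-1];b=r.grab_frame("scene")[110:230,240:360,::-1]
cv2.imwrite("pics/c2.png",cv2.resize(np.hstack([a,b]),None,fx=3.3,fy=3.3,interpolation=cv2.INTER_CUBIC))
E
```

```text
2.425 [ 5.54872478e-01  2.35104102e-01 -3.49245487e-01 -4.84493684e-04
 -9.91531298e-01 -1.88099834e-01] [0.49374077 0.11816323 0.19350984] [[-9.33573496e-01 -3.58357306e-01 -4.53525490e-03]
 [-3.58350132e-01  9.33584348e-01 -2.33405917e-03]
 [ 5.07047015e-03 -5.53806583e-04 -9.99986992e-01]]
```

View pics/c2.png

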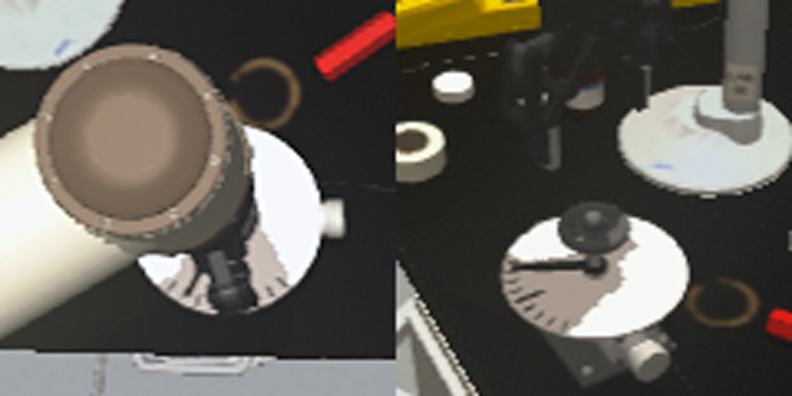

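The gripper is above the wheel with clear space on both sides. The scene camera sees the pointer at crop (510–590, 266), so I can track it from there. Descending and gripping.

Call:
send_rows(
  targets=[
    [0,0,-0.03,0,0,0],
    [0,0,-0.06,0,0,0],
    [0,0,-0.08,0,0,0],
    [0,0,-0.09,0,0,0],
    [0,0,-0.098,0,0,0],
    [0,0,-0.098,0,0,0],
  ],
)

```text
time_s: 3.28
tcp_pos: [0.4952, 0.1193, 0.0976]
ee_rot: [-0.574, 3.088, 0.0]
force: [-0.2, -0.2, -0.6]
opening: 0.0853
```

Call:
send_rows(
  targets=[
    [0,0,0,0,0,0],
    [0,0,0,0,0,0],
    [0,0,0,0,0,0],
    [0,0,0,0,0,0],
    [0,0,0,0,0,0],
    [0,0,0,0,0,0],
  ],
  grip=1,
  squeeze=50,
)

```text
time_s: 4.03
tcp_pos: [0.496, 0.1196, 0.0985]
ee_rot: [-0.574, 3.086, 0.001]
force: [0.6, -0.3, 5.5]
opening: 0.0546
```

```bash
python3 - <<'E'
from h import *
s=r.sense();print(s["time_s"],s["q"],s["tcp_pos"],s["force"],s["torque"],s["opening"])
f=r.grab_frame("scene");np.save("s0.npy",f)
b=f[130:230,250:350,::-1];a=r.grab_frame("top")[150:250,220:320,::-1]
cv2.imwrite("pics/c3.png",cv2.resize(np.hstack([a,b]),None,fx=4,fy=4,interpolation=cv2.INTER_CUBIC))
E
```

```text
4.025 [ 0.55540041  0.35398541 -0.46597354  0.00081885 -0.74784811 -0.188143  ] [0.49604626 0.11957206 0.09848054] [ 0.63025455 -0.28314003  5.46063885] [ 0.04317473 -0.08135057 -0.03725909] 0.054564203669392554
```

View pics/c3.png

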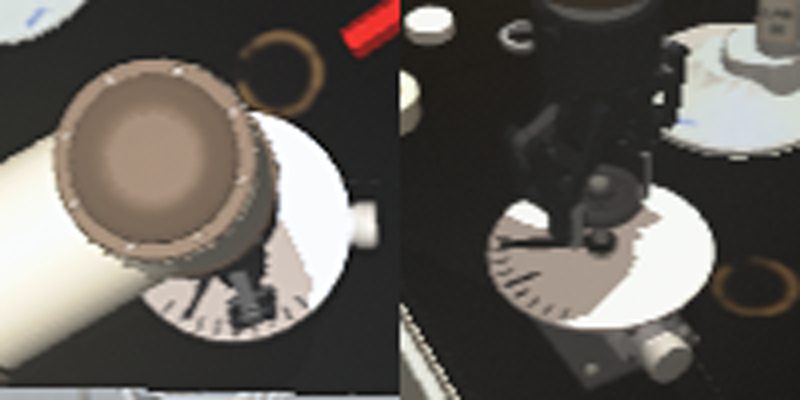

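Gripped at 54.6 mm, and the pointer tip shows in both views (top crop (188,318), scene crop (500,242)). Turning counterclockwise in stages.

Call:
send_rows(
  targets=[
    [0,0,0,0,0,3],
    [0,0,0,0,0,6],
    [0,0,0,0,0,9],
    [0,0,0,0,0,12],
    [0,0,0,0,0,15],
    [0,0,0,0,0,15],
  ],
)

```text
time_s: 4.88
tcp_pos: [0.4963, 0.1197, 0.0985]
ee_rot: [-0.972, 2.984, 0.001]
force: [0.8, 0.4, 5.2]
opening: 0.0543
```

```bash
cat >> h.py <<'E'
C=np.array([.4947,.1187,0])
def status(out=None):
    from scipy.spatial.transform import Rotation as R
    s=r.sense();M=R.from_rotvec(s["ee_rot"]).as_matrix()
    print("t",s["time_s"],"jaw",np.degrees(np.arctan2(M[1,0],M[0,0]))%180,"F",s["force"].round(1),"T",s["torque"].round(3),"open",s["opening"],s["tcp_pos"].round(4))
    fs={n:r.grab_frame(n) for n in("top","scene")}
    o=[]
    for n,f in fs.items():
        # unroll: darkness profile around dial over angle for pointer (z .068) r 36..60
        th=np.radians(np.arange(-50,51,1.));rr=np.arange(.040,.052,.002)
        g=cv2.cvtColor(f,cv2.COLOR_RGB2GRAY)
        P=np.array([[px(n,[C[0]-q*np.cos(t),C[1]-q*np.sin(t),.068]) for t in th] for q in rr]).astype(np.float32)
        I=cv2.remap(g,P[...,0],P[...,1],1);p=I.mean(0);k=np.argsort(p)[:1]
        print(n,"darkest deg",np.degrees(th[k]),p.astype(int)[::2])
    if out:
        a=fs["top"][150:250,220:320,::-1];b=fs["scene"][130:230,250:350,::-1]
        cv2.imwrite(out,cv2.resize(np.hstack([a,b]),None,fx=4,fy=4,interpolation=cv2.INTER_CUBIC))
E
python3 -c "
from h import *
status()"
```

```text
t 4.875 jaw 36.07573598574206 F [0.8 0.4 5.2] T [ 0.136 -0.212 -0.068] open 0.05428297000179343 [0.4963 0.1197 0.0985]
top darkest deg [41.] [ 96  99 106 119 132 142 150 157 169 176 160 119  76  70 112 162 192 203
 203 202 202 202 203 203 192 171 151 171 191 205 204 203 192 166 129 105
  94  95  98 102 104 105 104  96  82  68  68  75  84  95 126]
scene darkest deg [-25.] [222 189 164 156 155 154 146 136 127  97  61  45  43  49  87 121 135 147
 156 157 157 157 157 157 157 156 156 150 138 128 134 149 156 157 157 157
 157 157 157 157 157 157 157 157 157 156 157 157 157 157 157]
```

Call:
send_rows(
  targets=[
    [0,0,0,0,0,3],
    [0,0,0,0,0,6],
    [0,0,0,0,0,9],
    [0,0,0,0,0,12],
    [0,0,0,0,0,12],
  ],
)

```text
time_s: 5.6
tcp_pos: [0.4965, 0.1199, 0.0985]
ee_rot: [-1.278, 2.865, 0.0]
force: [0.4, -0.1, 5.5]
opening: 0.0541
```

```bash
python3 -c "
from h import *
status()"
```

```text
t 5.6 jaw 48.0635959194515 F [ 0.4 -0.1  5.5] T [ 0.284 -0.352 -0.073] open 0.05414738144416293 [0.4965 0.1199 0.0985]
top darkest deg [-13.] [ 95 100 111 122 133 141 150 155 169 187 199 202 203 204 202 192 164 119
  74  67 114 163 192 203 193 171 150 171 190 204 203 202 202 202 202 202
 202 203 204 195 167 125  93  85  76  79  90 101 103 107 111]
scene darkest deg [-15.] [222 189 164 156 155 156 156 156 155 155 155 155 154 149 122  93  62  42
  44  55  75 103 133 150 156 156 156 150 138 128 133 148 155 157 157 157
 157 157 157 157 157 157 157 157 157 157 157 158 157 157 157]
```

```bash
cat >> h.py <<'E'
def prof(f,n,z,r0,r1,lo,hi,c=C):
    th=np.radians(np.arange(lo,hi+.01,.25));rr=np.arange(r0,r1,.001);g=cv2.cvtColor(f,cv2.COLOR_RGB2GRAY)
    P=np.array([[px(n,[c[0]-q*np.cos(t),c[1]-q*np.sin(t),z]) for t in th] for q in rr]).astype(np.float32)
    return np.degrees(th),cv2.remap(g,P[...,0],P[...,1],2).astype(float).mean(0)
def cen(th,p,a,b):
    m=(th>=a)&(th<=b);w=np.clip(np.median(p[m])*1.0-p[m],0,None) if 0 else np.clip(np.percentile(p[m],80)-p[m]-8,0,None)
    return (th[m]*w).sum()/w.sum()
def meas(guess,out=None):
    fs={n:r.grab_frame(n) for n in("top","scene")}
    for n,f in fs.items():
        c=np.array([.4945,.1195,0])
        th,p=prof(f,n,.069,.034,.046,guess-10,guess+10,c);k=th[np.argmin(p)]
        ptr=cen(th,p,k-6,k+6)
        th,p=prof(f,n,.0575,.052,.066,-45,45,c)
        mins=[(round(th[i],1),int(p[i])) for i in range(2,len(p)-2) if p[i]==p[i-4 if i>3 else 0:i+5].min() and p[i]<p.max()-15]
        print(n,"pointer",round(ptr,2),"marks",mins)
    if out:
        a=fs["top"][185:245,240:320,::-1];b=fs["scene"][165:225,260:340,::-1]
        cv2.imwrite(out,cv2.resize(np.hstack([a,b]),None,fx=5,fy=5,interpolation=cv2.INTER_CUBIC))
E
python3 -c "
from h import *
meas(-13,'pics/c5.png')"
```

```text
Traceback (most recent call last):
  File "h.py", line 51, in meas
    th,p=prof(f,n,.0575,.052,.066,-45,45,c)
         ~~~~^^^^^^^^^^^^^^^^^^^^^^^^^^^^^^
  File "h.py", line 40, in prof
    P=np.array([[px(n,[c[0]-q*np.cos(t),c[1]-q*np.sin(t),z]) for t in th] for q in rr]).astype(np.float32)
                 ~~^^^^^^^^^^^^^^^^^^^^^^^^^^^^^^^^^^^^^^^^^
  File "h.py", line 9, in px
    c=r.calibration(n);P=c["pose"];p=P[:3,:3].T@(np.asarray(X)-P[:3,3]);K=c["intrinsics"]
ValueError: time passes only in moves, steps and waits
```

```bash
sed -i 's/r\.calibration(n)/cal(n)/; 2a import functools\ncal=functools.cache(lambda n:r.calibration(n))' h.py; sed -n 1,12p h.py
python3 -c "
from h import *
meas(-13,'pics/c5.png')"
```

```text
from bench import r
import cv2,numpy as np
import functools
cal=functools.cache(lambda n:r.calibration(n))
def ray(n,uv):
    c=cal(n);K=c["intrinsics"];P=c["pose"]
    p=np.linalg.inv(K)@[uv[0],uv[1],1];d=P[:3,:3]@[p[0],-p[1],-p[2]];return P[:3,3],d
def at(n,uv,z):
    o,d=ray(n,uv);return o+d*(z-o[2])/d[2]
def px(n,X):
    c=cal(n);P=c["pose"];p=P[:3,:3].T@(np.asarray(X)-P[:3,3]);K=c["intrinsics"]
    return np.array([K[0,2]-K[0,0]*p[0]/p[2],K[1,2]+K[1,1]*p[1]/p[2]])
top pointer -11.82 marks [(np.float64(-37.2), 170), (np.float64(-27.8), 170), (np.float64(-27.5), 170), (np.float64(-13.0), 104), (np.float64(2.5), 111), (np.float64(12.5), 170), (np.float64(22.8), 172), (np.float64(34.5), 100), (np.float64(34.8), 100), (np.float64(42.8), 98)]
scene pointer -12.46 marks [(np.float64(-42.2), 128), (np.float64(-30.8), 111), (np.float64(-23.8), 67), (np.float64(-11.8), 122), (np.float64(-1.8), 72), (np.float64(9.0), 105), (np.float64(19.8), 118), (np.float64(30.8), 122), (np.float64(41.8), 123), (np.float64(42.0), 123)]
```

View pics/c5.png

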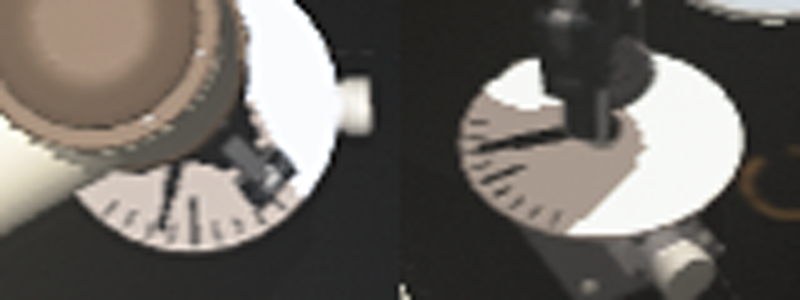

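Call:
send_rows(
  targets=[
    [0,0,0,0,0,3],
    [0,0,0,0,0,6],
    [0,0,0,0,0,9],
    [0,0,0,0,0,9],
    [0,0,0,0,0,9],
  ],
)

```text
time_s: 6.52
tcp_pos: [0.4966, 0.12, 0.0985]
ee_rot: [-1.498, 2.757, -0.0]
force: [0.2, 1.9, 5.3]
opening: 0.0543
```

```bash
cat >> h.py <<'E'
def line(f,n,z,rs,g,hw,c=np.array([.4945,.1195,0])):
    "dark-ridge points on plane z near angle g (deg); returns pts"
    G=cv2.cvtColor(f,cv2.COLOR_RGB2GRAY);out=[]
    for q in rs:
        s=np.arange(-hw,hw,.00025);t=np.radians(g)
        u=np.array([-np.cos(t),-np.sin(t)]);v=np.array([np.sin(t),-np.cos(t)])
        X=[c[:2]+u*q+v*k for k in s];P=np.array([px(n,[*x,z]) for x in X]).astype(np.float32)[None]
        I=cv2.remap(G,P[...,0],P[...,1],2)[0].astype(float);w=np.clip(np.percentile(I,75)-12-I,0,None)
        if w.sum()>0: k=(w*s).sum()/w.sum();out.append(c[:2]+u*q+v*k)
    return np.array(out)
def fit(p):
    m=p.mean(0);d=np.linalg.svd(p-m)[2][0];d=d if d[0]<0 else -d
    return m,np.degrees(np.arctan2(-d[1],-d[0]))
E
python3 - <<'E'
from h import *
status()
fs={n:r.grab_frame(n) for n in("top","scene")}
np.savez("f9.npz",**fs)
for n,f in fs.items():
    for rs in(np.arange(.034,.050,.002),np.arange(.030,.062,.002)):
        print(n,"ptr",fit(line(f,n,.069,rs,-3.5,.005)))
    print(n,"mark",fit(line(f,n,.0575,np.arange(.052,.067,.002),1.5,.004)))
meas(-3,"pics/c6.png")
E
```

```text
t 6.525 jaw 57.034750220025344 F [0.2 1.9 5.3] T [ 0.434 -0.358 -0.068] open 0.05430487922707102 [0.4966 0.12   0.0985]
top darkest deg [-4.] [ 95 100 112 123 133 141 150 160 174 190 198 202 202 202 202 202 202 203
 202 198 182 148  99  60  75 104 132 167 193 205 203 203 202 202 202 202
 202 202 202 202 202 202 202 203 202 184 145 108  97  90  80]
scene darkest deg [-5.] [222 189 163 156 156 156 156 157 156 156 156 156 156 156 156 156 154 147
 137 118  88  58  43  47  63  91 121 138 136 128 134 149 156 157 157 157
 157 157 157 156 156 157 157 157 157 157 156 157 157 157 157]
top ptr (array([0.45352605, 0.12117865]), np.float64(2.134230635244218))
top ptr (array([0.44953185, 0.12139569]), np.float64(-2.007404556633946))
top mark (array([0.43549826, 0.11879397]), np.float64(22.942160797207734))
scene ptr (array([0.45356383, 0.12179624]), np.float64(0.37501264302215837))
scene ptr (array([0.44955931, 0.12184451]), np.float64(-2.299253100100833))
scene mark (array([0.43545524, 0.12043691]), np.float64(2.548844264531082))
top pointer -2.63 marks [(np.float64(-37.2), 170), (np.float64(-27.8), 169), (np.float64(-27.5), 169), (np.float64(-17.2), 178), (np.float64(-3.7), 98), (np.float64(2.5), 118), (np.float64(12.5), 170), (np.float64(22.8), 172), (np.float64(33.0), 163), (np.float64(44.0), 136)]
scene pointer -3.27 marks [(np.float64(-42.2), 129), (np.float64(-32.0), 124), (np.float64(-31.8), 124), (np.float64(-13.2), 85), (np.float64(-1.8), 73), (np.float64(9.0), 106), (np.float64(19.8), 118), (np.float64(30.8), 123), (np.float64(42.0), 123)]
```

View pics/c6.png

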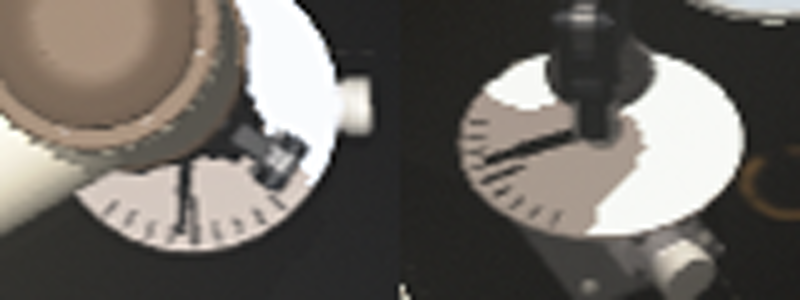

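```bash
python3 - <<'E'
from h import *
t=lambda x,y:(240+x/5,185+y/5); s=lambda x,y:(260+(x-400)/5,165+y/5)
print("mark tri",tri(t(194,220),s(501,174)))
print("tip tri",tri(t(182,233),s(486,161)))
fs=np.load("f9.npz")
for z in(.0575,.060,.0625,.065):
    for n in fs.files:
        th,p=prof(fs[n],n,z,.060,.068,-45,45,np.array([.4945,.1197,0]) )
        print(z,n,[(float(th[i]),int(p[i])) for i in range(4,len(p)-4) if p[i]==p[i-4:i+5].min() and p[i]<p.max()-15])
for z in (.066,.068,.070):
    for n in fs.files:
        o=[]
        for r0 in(.032,.038,.044,.050,.056):
            th,p=prof(fs[n],n,z,r0,r0+.005,-14,0 if n=="top" else 6,np.array([.4945,.1197,0]));k=th[np.argmin(p)];o.append((float(k),round(cen(th,p,k-4,k+4),1)))
        print("ptr",z,n,o)
E
```

```text
mark tri (array([0.43818532, 0.115176  , 0.06267872]), np.float64(0.001400750285954648))
tip tri (array([0.43204331, 0.11997318, 0.07017193]), np.float64(0.002419515499067777))
0.0575 top [(-37.25, 141), (-27.5, 150), (-17.25, 153), (-6.25, 136), (3.0000000000000004, 114), (12.75, 154), (23.25, 154), (33.25, 131), (43.5, 128)]
0.0575 scene [(-42.0, 99), (-31.5, 101), (-21.5, 102), (-11.25, 108), (-1.25, 91), (9.5, 106), (20.25, 119), (20.5, 119), (30.750000000000004, 124), (36.5, 148), (42.0, 127), (42.25, 127)]
0.06 top [(-37.0, 141), (-27.5, 151), (-27.25, 151), (-17.0, 152), (-6.000000000000001, 136), (-5.75, 136), (3.25, 114), (13.0, 154), (23.0, 154), (23.25, 154), (33.25, 131), (43.5, 128)]
0.06 scene [(-39.5, 97), (-29.25, 101), (-29.000000000000004, 101), (-19.25, 102), (-19.0, 102), (-9.0, 107), (1.0, 82), (11.5, 97), (22.0, 112), (32.5, 118), (43.0, 123)]
0.0625 top [(-36.75, 141), (-27.25, 151), (-16.75, 153), (-5.5, 136), (3.5, 113), (13.25, 153), (23.5, 154), (33.5, 131), (43.5, 127)]
0.0625 scene [(-37.25, 99), (-37.0, 99), (-26.75, 101), (-16.75, 103), (-6.75, 103), (3
[... 659 characters left out ...]
, (-6.000000000000001, np.float64(-6.2)), (-5.5, np.float64(-5.5))]
ptr 0.068 top [(-3.0000000000000004, np.float64(-2.8)), (-2.75, np.float64(-2.5)), (-2.5, np.float64(-2.3)), (-2.5, np.float64(-2.3)), (-2.5, np.float64(-2.7))]
ptr 0.068 scene [(-6.75, np.float64(-6.5)), (-3.5, np.float64(-3.6)), (-4.25, np.float64(-4.1)), (-4.0, np.float64(-3.9)), (-3.5, np.float64(-3.5))]
ptr 0.07 top [(-2.5, np.float64(-2.5)), (-2.0, np.float64(-2.2)), (-2.25, np.float64(-2.1)), (-2.25, np.float64(-2.2)), (-2.5, np.float64(-2.5))]
ptr 0.07 scene [(-3.0000000000000004, np.float64(-2.6)), (-0.5, np.float64(-0.3)), (-2.0, np.float64(-1.7)), (-1.75, np.float64(-1.7)), (-1.5000000000000002, np.float64(-1.5))]
```

Call:
send_rows(
  targets=[
    [0,0,0,0,0,1.5],
    [0,0,0,0,0,3],
    [0,0,0,0,0,4],
    [0,0,0,0,0,4],
    [0,0,0,0,0,4],
  ],
)

```text
time_s: 7.45
tcp_pos: [0.4966, 0.1201, 0.0985]
ee_rot: [-1.592, 2.703, -0.0]
force: [1.8, 1.1, 5.0]
opening: 0.0542
```

```bash
cat > m.py <<'E'
from h import *
import sys
g=float(sys.argv[1])
from scipy.spatial.transform import Rotation as R
M=R.from_rotvec(r.sense()["ee_rot"]).as_matrix();print("t",r.sense()["time_s"],"jaw",np.degrees(np.arctan2(M[1,0],M[0,0]))%180)
c=np.array([.4945,.1197,0])
for n in("top","scene"):
    f=r.grab_frame(n)
    for z in(.069,.070):
        o=[]
        for r0 in(.032,.036,.040,.044):
            th,p=prof(f,n,z,r0,r0+.004,g-7,g+7,c);k=th[np.argmin(p)];o.append((round(k,2),round(cen(th,p,k-4,k+4),2)))
        print(n,z,[tuple(map(float,x)) for x in o])
    if len(sys.argv)>2:
        x,y=(240,185) if n=="top" else (260,165)
        cv2.imwrite(f"pics/{sys.argv[2]}_{n}.png",cv2.resize(f[y:y+60,x:x+80,::-1],None,fx=6,fy=6,interpolation=cv2.INTER_CUBIC))
E
python3 m.py 1.5
```

```text
t 7.45 jaw 61.012986689122
top 0.069 [(1.5, 1.48), (1.5, 1.54), (1.5, 1.57), (2.25, 2.11)]
top 0.07 [(1.75, 1.63), (1.75, 1.68), (1.75, 1.7), (2.5, 2.23)]
scene 0.069 [(1.0, nan), (-0.25, -0.25), (2.75, 2.74), (1.5, 1.23)]
scene 0.07 [(2.25, nan), (1.25, 1.59), (4.25, 4.5), (2.75, 2.56)]h.py:46: RuntimeWarning: invalid value encountered in scalar divide
  return (th[m]*w).sum()/w.sum()
```

Call:
send_rows(
  targets=[
    [0,0,0,0,0,0.7],
    [0,0,0,0,0,1.2],
    [0,0,0,0,0,1.2],
    [0,0,0,0,0,1.2],
  ],
)

```text
time_s: 8.05
tcp_pos: [0.4966, 0.1201, 0.0985]
ee_rot: [-1.62, 2.686, -0.0]
force: [1.3, 0.8, 5.2]
opening: 0.0547
```

```bash
python3 m.py 3
```

```text
t 8.05 jaw 62.20445788713678
top 0.069 [(2.0, 2.1), (2.0, 2.1), (2.0, 2.08), (2.75, 2.86)]
top 0.07 [(2.25, 2.26), (2.25, 2.24), (2.25, 2.22), (3.0, 2.96)]
scene 0.069 [(3.25, nan), (-0.25, 0.27), (2.25, 2.39), (1.75, 2.0)]
scene 0.07 [(5.0, nan), (1.25, 2.0), (3.75, 3.8), (3.25, 3.19)]h.py:46: RuntimeWarning: invalid value encountered in scalar divide
  return (th[m]*w).sum()/w.sum()
```

About 0.5° short of the mark, on the closed side. Releasing, then lifting clear.

Call:
send_rows(
  targets=[
    [0,0,0,0,0,0],
    [0,0,0,0,0,0],
    [0,0,0,0,0,0],
    [0,0,0,0,0,0],
    [0,0,0,0,0,0],
    [0,0,0,0,0,0],
  ],
  grip=-1,
)

```text
time_s: 8.9
tcp_pos: [0.4949, 0.1191, 0.0973]
ee_rot: [1.624, -2.689, -0.0]
force: [0.6, -0.6, 0.2]
opening: 0.0854
```

Call:
send_rows(
  targets=[
    [0,0,0.02,0,0,0],
    [0,0,0.06,0,0,0],
    [0,0,0.11,0,0,0],
    [0,0,0.15,0,0,0],
    [-0.02,0.05,0.15,0,0,0],
    [-0.04,0.1,0.15,0,0,0],
    [-0.06,0.15,0.15,0,0,0],
    [-0.08,0.2,0.15,0,0,0],
    [-0.1,0.24,0.15,0,0,0],
    [-0.1,0.24,0.15,0,0,0],
  ],
)

```text
time_s: 10.15
tcp_pos: [0.3937, 0.3614, 0.247]
ee_rot: [1.629, -2.686, -0.0]
force: [1.2, -0.4, 0.2]
opening: 0.0853
```

```bash
python3 m.py 3 end; python3 - <<'E'
import cv2,numpy as np
cv2.imwrite("pics/end.png",cv2.resize(np.hstack([cv2.imread(f"pics/end_{n}.png") for n in("top","scene")]),(800,300)))
E
```

```text
t 10.15 jaw 62.47514596855744
top 0.069 [(2.0, 2.13), (2.0, 2.16), (2.0, 2.12), (3.0, 2.87)]
top 0.07 [(2.25, 2.27), (2.25, 2.29), (2.25, 2.26), (3.0, 2.97)]
scene 0.069 [(3.5, nan), (0.25, 0.52), (2.0, 2.4), (2.0, 2.53)]
scene 0.07 [(6.0, nan), (1.5, 2.16), (3.25, 3.84), (3.25, 3.65)]h.py:46: RuntimeWarning: invalid value encountered in scalar divide
  return (th[m]*w).sum()/w.sum()
```

View pics/end.png

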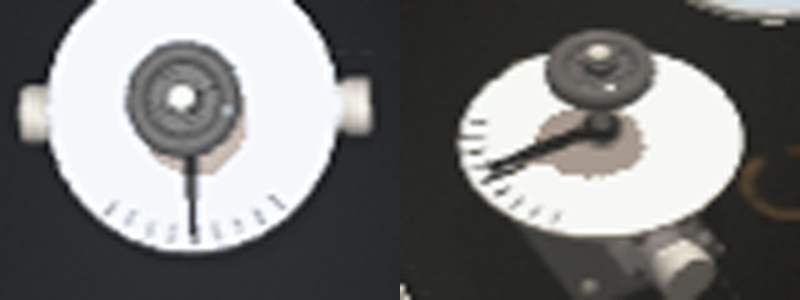

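The pointer covers the long mark in both views (top crop (192,235), scene crop (487,175)). The wheel is free and the gripper is clear, so I'm handing in.

```bash
python3 -c "
from bench import r
print(r.finish_job())"
```

```text
the job is handed in; nothing more can be done
None
```

The larger (left) valve is open to the long middle mark, and I handed the job in at about 10.3 s of the 32 s allowed. I gripped its wheel once, turned it about 41° counterclockwise through the slack and on to the mark in shrinking steps, then let go and lifted clear.

**Pointer position:** the last top-camera check put the pointer at about 2.2–2.9° and the mark at about 3.4°. That is about 0.5–1.2° short of the mark, on the closed side and not past it. Adding up the turns gives about 0.5° short. The pointer covers the mark in both pictures and did not shift when I released the wheel.

**Checks that disagreed:** the scene camera's last readings were scattered (0.5–3.8°, some invalid), so I relied on the top camera. The wrist torque showed no clear step when the slack ran out, so I took that point from the pointer starting to move.

**Smaller valve:** the arm stayed away from it, but I took no final picture of it to confirm.

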